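# Zero the gauge and hold the plaster roller down in its V heads

### The job

Get the roundness gauge ready for a reading: first turn its reset knob anticlockwise, back to the zero stop. Then take the plaster roller from its wooden rest, lay it in the two steel V heads of the gauge, in line with them and centred lengthwise, and finish while still holding it pressed down with a steady push of about 15 N, so that it bears firmly on both sides of the V. Plaster is brittle, so do not ram it, and leave the rubber kidney and the glaze jar where they are.

Things in the scene. Friction and masses are not known exactly. Their poses are not given: they have to be found in the camera images.
- roller: The work: a plain off-white plaster cylinder lying down, 46 mm in diameter and 150 mm long, about 0.28 kg, with a fine turned line 30 mm either side of its middle. Origin at its centre, on its axis; x along its axis (either end may go either way). It starts on the wooden rest.
- rest: Wooden rest, fixed, on a plywood box 130 x 100 mm: top of the box 120 mm above the table, then a 10 mm board and two shallow notched supports, 18 mm wide, up to 155 mm above the table, 50 mm either side of the middle along x, 82 mm clear between them. Origin: centre of the underside of the box, on the table; x along the lying roller, whose axis is 166.6 mm above the table there.
- v_gauge: The gauge, fixed on a plywood box 116 (x) by 222 mm (y from -160 to +62), 190 mm high: steel plate with its top 202 mm above the table and two steel V heads (90 degree V, open upward, 22 mm thick, tops 252 mm above the table, 66 mm wide) 42 mm either side of the origin along x, 62 mm clear between them for the fingers. Origin: on the table, below the middle of the V heads; x along the V, z up.
- v_seat (a point): Where the centre of the roller lies when it is seated: on the V's axis midway between the two heads, 258.5 mm above the table (32.5 mm above the bottom of the V). Axes as v_gauge.
- v_jaw_left: The two sloping V faces, ground and oiled (friction about 0.1), on the gauge's +y side (one on each head). Frame as v_gauge: origin below the middle of the V heads, 190 mm above the table.
- v_jaw_right: The two sloping V faces, ground and oiled (friction about 0.1), on the gauge's -y side (one on each head). Frame as v_gauge: origin below the middle of the V heads, 190 mm above the table.
- reset_knob (a joint): Angle (rad) of the reset knob and its pointer on the round dial: 0 at the zero stop, growing clockwise seen from above; turn anticlockwise to reset. It stays where it is left (friction about 0.04 N m, no spring). At 0 the grip bar's pointer end is 0.4 rad anticlockwise of v_gauge's x; at q it is turned q clockwise from there.
- knob_grip (a point): On the knob's vertical axis (112 mm from the V's middle, towards v_gauge's -y), 250.5 mm above the table, the height to grip. The grip is a black bar 44 mm long, 13 mm wide, from 234.5 to 262.5 mm above the table; the 80 mm wide round dial housing below ends 227 mm above the table. The point turns with the knob: its x lies along the bar towards the pointer.
- kidney: Bystander: flat red rubber kidney 38 x 90 x 9 mm. Origin: centre of underside.
- jar: Bystander: closed glaze jar, 55 mm in diameter, 76 mm tall. Origin: centre of underside.
- board_top (a point): A point on the top front edge of the fixed wooden board that stands upright along the back of the table, in the plane of constant x through this point, all across the work area, 292 mm high: pass over it or keep in front of it.

How it is judged:
By the outcome, as a careful person would: the job done as asked, in the order asked, and still so for the second after the job is handed in, while the arm keeps its last pose, push and grip.
It also fails if it takes over 70 s, if anything falls off the work surface, if the arm or the gripper's body presses on something with over 40 N, if the wrist force passes 120 N, or if a joint passes its speed limit or range.

### The arm

A 6-joint arm with a two-finger parallel gripper is mounted at the origin on the work surface; the furniture and walls round the work are solid. World frame = base frame: x ahead of the robot, y to its left, z up, the work surface at z = 0. Lengths are in m, angles in degrees, forces in N, time in s.
With the tool pointing down it reaches from about 0.35 to 0.725 m from the base axis. Payload 6 kg.
Tool frame: the origin (TCP) lies at the very end of the fingers, on their centre line; the grasp point (between the pads) lies 19 mm behind it; z points along the fingers, y is the line along which they close (so a half turn about z gives the same grasp; the last joint's range is limited). The gripper opens to 85 mm and grips with 20 to 120 N. Pads are 22 mm wide; open, the fingers measure 114 mm over their backs; the gripper's body (76 mm by 85 mm) begins 54 mm behind the grasp point. The pads swing forward as they close: fully open they stand 13 mm farther back than shut.
Start: joints at [-55.078, 2.303, 4.859, 0, -92.561, -19.12], TCP at [0.163, -0.577, 0.231] pointing down, gripper open.
Joint ranges: [-146.85, 146.85], [-73.84, 115.35], [-62.03, 85.46], [-188.31, 113.3], [-161.28, -10.13], [-171.36, 171.36]. Speed limits (degrees/s): [147.25, 147.25, 172.46, 180, 180, 180].

### API

Orientations are given as a 3x3 rotation matrix whose columns are the frame's x, y, z axes.
In Python, from rig import r gives the robot as it stands.
- The arm moves only by the tool carry_out, never from a script. Its argument "rows" is a list of rows, each a list of 7 numbers: the shift along the tool's x, y, z in mm, then the turn, a rotation vector about the tool's x, y, z in degrees, then the finger opening in mm, from 0 to 85.4. A call has 1 to 10 rows; each row shifts and turns the commanded pose from where the row before left it, along the tool's axes as they then stand; what a row does not reach is not made up. A row lasts 1/8 s, in which the tool goes at most 62.5 mm and 10.7 degrees, less where a joint would pass 70% of its speed; a pose out of reach is approached as far as the arm can. A call is refused whole if a number of a shift passes 62.5 or a number of a turn 10.7, either way. A call with a gripper value outside its range is refused whole. The fingers move at their own pace and stop on an object; the grip force is fixed at half the most. Time passes only in rows, so rows that do not move let the fingers close. It gives the time, the measured TCP pose, the force, the opening and the grip force at its end, in the units of the state.
- r.get_state(): the state, without advancing time (a new reading comes with each control period).
- r.capture(name): name is "side" or "top"; returns the picture (420x560x3 uint8, blue, green, red); there is no depth.
- r.get_calibration(name): a dict with "camera_matrix" (3x3 intrinsics, pixels), "k1" (the pictures are not rectified: a ray, as slopes to the right and down, at radius r is drawn at 1 + k1 r^2 times it, then the intrinsics apply), "rvec" (rotation vector, rad) and "tvec" (3), from world to camera coordinates, as OpenCV has them. Camera axes: x right, y down, z forward; pixel columns grow to the right and rows downward; lengths in m; the calibration is good to about 2 mm. A picture is of the moment at which its call begins. get_calibration takes no time and is no camera call.
- r.hand_in(): hands the job in; it is judged then, once.
The state is a dict: "clock": time; "qpos": joint angles; "qd": joint speeds; "joint_torque": joint torques, N m; "tcp_pos": TCP position; "tcp_rot": TCP orientation; "wrist_force": force on the tool from outside, world axes, zero at the start; "wrist_torque": the same for the moment, N m; "width": finger opening in m; "finger_force": force on a finger pad.
Only numpy, scipy, OpenCV 4.12 (cv2) and the standard library are available. Lean on these libraries where they do the work, as an engineer would, in place of code of your own. Each camera call takes 0.05 s, during which the arm holds its last target. There are 200 camera calls.

## Working session

There is one attempt and no reset: what is moved stays moved. The work goes in short steps, Python scripts to look and compute and a tool call to move; the robot and the scene stay as the last step left them, time stands still between calls to the robot, and variables do not carry over. Pictures are saved under pics/ and viewed, at most 10 in all, crops included, and the job is handed in when it is done.

Besides the shell and the picture viewer there is one more tool, called after "Call:" as name(argument=value, ...), one argument or row to a line, values as JSON. carry_out: Moves the arm, as the interface text tells. Its arguments: {"type":"object","properties":{"rows":{"type":"array","items":{"type":"array","items":{"type":"number"}}}},"required":["rows"]}

```bash
mkdir -p pics; ls; python3 - <<'E'
from rig import r
import cv2,numpy as np
for n in("side","top"):
    cv2.imwrite(f"pics/{n}0.png",r.capture(n)); c=r.get_calibration(n)
    R=cv2.Rodrigues(np.array(c["rvec"],float))[0]; print(n,c,"pos",-R.T@np.array(c["tvec"]).ravel())
s=r.get_state();print(s)
E
```

```text
pics
side {'camera_matrix': array([[397.63432757,   0.        , 282.62736986],
       [  0.        , 397.63432757, 211.17526263],
       [  0.        ,   0.        ,   1.        ]]), 'k1': -0.11323170913617848, 'rvec': array([ 0.07475593, -2.83550401,  1.31278353]), 'tvec': array([0.44084232, 0.15137892, 1.08692571])} pos [0.40817662 0.75215441 0.81628463]
top {'camera_matrix': array([[541.14262916,   0.        , 277.60786278],
       [  0.        , 541.14262916, 211.67617356],
       [  0.        ,   0.        ,   1.        ]]), 'k1': 0.041974489182364225, 'rvec': array([ 2.140229  , -2.19344175,  0.15795366]), 'tvec': array([-0.01243645,  0.4502453 ,  1.43891137])} pos [0.26819691 0.0097717  1.48368338]
{'clock': 0.1, 'qpos': array([-5.50790037e+01,  2.33403822e+00,  4.80638468e+00, -2.29393071e-02,
       -9.25603083e+01, -1.91201434e+01]), 'qd': array([ 0.03269059, -0.12852917,  0.19347016,  0.04319545,  0.02615886,
        0.0008063 ]), 'joint_torque': array([-5.65725946e-03, -3.69344831e+01,  3.48282874e+01,  6.95172474e+00,
       -4.48095801e-03,  8.76054642e-07]), 'tcp_pos': array([ 0.1633683 , -0.57702143,  0.23037592]), 'tcp_rot': array([[-9.62209119e-01, -2.72311049e-01, -5.50885028e-04],
       [-2.72311577e-01,  9.62207977e-01,  1.48775614e-03],
       [ 1.24933535e-04,  1.58154489e-03, -9.99998742e-01]]), 'wrist_force': array([ 0.46382861, -0.01634055,  0.3409144 ]), 'wrist_torque': array([ 0.00853957, -0.03902754,  0.02120717]), 'finger_force': 0.0, 'width': 0.08525704796772812}
```

View pics/side0.png

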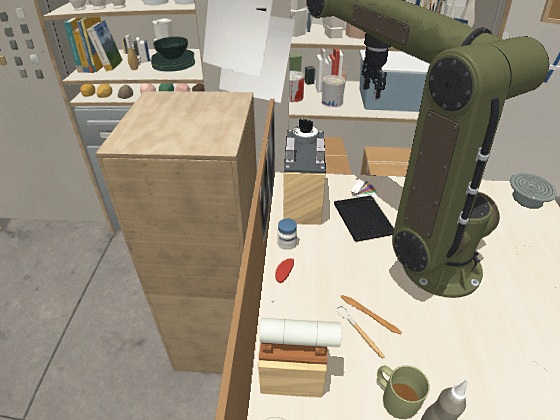

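View pics/top0.png

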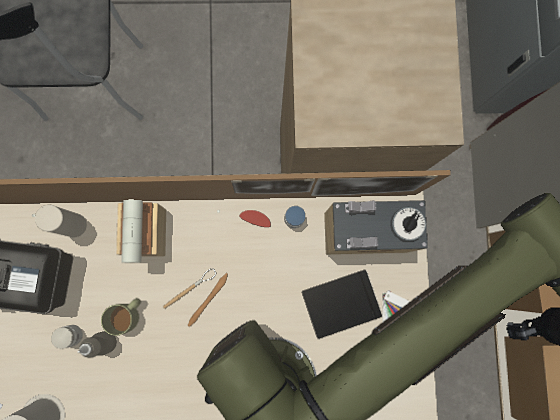

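```bash
python3 - <<'E'
import cv2,numpy as np
s=cv2.imread("pics/side0.png");t=cv2.imread("pics/top0.png")
def c(i,x,y,w,h): return cv2.resize(i[y:y+h,x:x+w],(400,300),interpolation=cv2.INTER_CUBIC)
cv2.imwrite("pics/z0.png",np.vstack([np.hstack([c(t,320,190,120,90),c(t,90,185,120,90)]),np.hstack([c(s,265,110,80,60),c(s,240,300,120,90)])]))
E
```

```text
(no output)
```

View pics/z0.png

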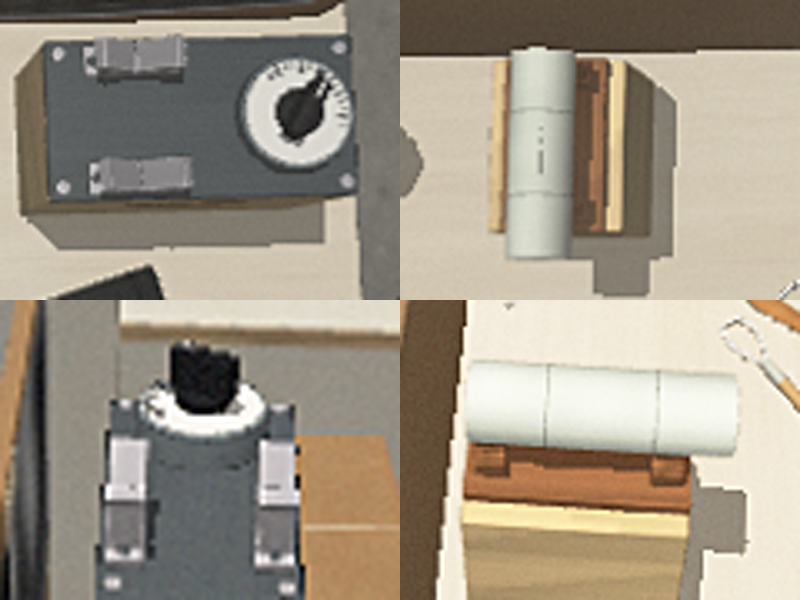

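```bash
cat > h.py <<'E'
import cv2,numpy as np
from rig import r
C={}
for n in("side","top"):
    c=r.get_calibration(n);R=cv2.Rodrigues(np.array(c["rvec"],float))[0];t=np.array(c["tvec"],float).ravel()
    C[n]=(np.array(c["camera_matrix"]),np.array([c["k1"],0,0,0,0.]),R,t,-R.T@t)
def ray(n,p):
    K,d,R,t,o=C[n];u=cv2.undistortPoints(np.array(p,float).reshape(-1,1,2),K,d).reshape(-1,2)
    v=np.c_[u,np.ones(len(u))]@R;return o,v/np.linalg.norm(v,axis=1)[:,None]
def plane(n,p,z):
    o,v=ray(n,p);return o+v*((z-o[2])/v[:,2])[:,None]
def tri(ps,pt):
    o1,a=ray("side",ps);o2,b=ray("top",pt);out=[]
    for u,v in zip(a,b):
        s=np.linalg.lstsq(np.c_[u,-v],o2-o1,rcond=None)[0];p,q=o1+s[0]*u,o2+s[1]*v
        out.append(np.r_[(p+q)/2,np.linalg.norm(p-q)])
    return np.array(out)
def proj(n,P):
    K,d,R,t,o=C[n];return cv2.projectPoints(np.array(P,float).reshape(-1,1,3),R,t,K,d)[0].reshape(-1,2)
def comps(m,box,amin=20):
    x,y,w,h=box;k=np.zeros(m.shape,np.uint8);k[y:y+h,x:x+w]=m[y:y+h,x:x+w]*255
    cs=cv2.findContours(k,cv2.RETR_EXTERNAL,cv2.CHAIN_APPROX_NONE)[0]
    return sorted([c.reshape(-1,2) for c in cs if cv2.contourArea(c)>=amin],key=lambda c:-cv2.contourArea(c))
E
python3 - <<'E'
from h import *
np.set_printoptions(precision=4,suppress=True)
T=cv2.imread("pics/top0.png");S=cv2.imread("pics/side0.png")
hs={n:cv2.cvtColor(i,cv2.COLOR_BGR2HSV).astype(int) for n,i in(("top",T),("side",S))}
def show(n,m,box,a=20):
    for c in comps(m,box,a)[:4]: print(n,"rect",[np.round(v,1) for v in cv2.minAreaRect(c)],"area",cv2.contourArea(c),"bb",cv2.boundingRect(c))
print("roller")
for n,b in(("top",(110,190,50,80)),("side",(250,310,100,45))):
    h=hs[n];show(n,(h[...,2]>140)&(h[...,1]<28),b,100)
    print(T[230,110:160].tolist()[::6] if n=="top" else S[333,250:350].tolist()[::10])
print("dial")
for n,b in(("top",(388,200,45,50)),("side",(280,110,50,40))):
    h=hs[n];show(n,(h[...,2]>170)&(h[...,1]<50),b,10)
    print("black");show(n,h[...,2]<45,b,10)
print("heads")
for n,b in(("top",(342,195,40,58)),("side",(282,130,46,45))):
    h=hs[n];show(n,h[...,2]>(105),b,15)
print("groove col profile top",T[195:270,130:136].mean((1,2)).astype(int).tolist())
E
```

```text
roller
top rect [array([130.6, 230.6]), array([17.3, 63.4]), np.float64(2.2)] area 981.0 bb (121, 199, 20, 64)
[[179, 199, 210], [175, 196, 206], [129, 142, 153], [207, 219, 219], [189, 203, 199], [120, 129, 126], [61, 77, 95], [93, 121, 136], [70, 86, 98]]
side rect [array([302., 332.]), array([94., 44.]), np.float64(-0.0)] area 2590.0 bb (255, 310, 95, 45)
[[57, 76, 97], [231, 241, 238], [230, 242, 242], [232, 242, 241], [235, 245, 243], [241, 249, 248], [239, 247, 246], [243, 250, 249], [242, 250, 248], [244, 251, 250]]
dial
top rect [array([409., 223.]), array([30., 30.]), np.float64(90.0)] area 393.0 bb (394, 208, 31, 31)
black
top rect [array([411.8, 222.2]), array([10.8, 19.8]), np.float64(36.9)] area 38.5 bb (403, 213, 16, 19)
side rect [array([309. , 112.5]), array([ 5., 40.]), np.float64(90.0)] area 170.5 bb (289, 110, 41, 6)
side rect [array([305.1, 131.8]), array([ 8.8, 23.9]), np.float64(87.0)] area 85.5 bb (293, 127, 25, 10)
side rect [array([289.5, 143.5]), array([11.,  7.]), np.float64(90.0)] area 68.5 bb (286, 138, 8, 12)
side rect [array([320.5, 143.5]), array([11.,
[... 179 characters left out ...]
ct [array([361.8, 203.6]), array([15.3, 39.2]), np.float64(87.0)] area 432.5 bb (342, 196, 40, 17)
top rect [array([362. , 242.5]), array([11., 30.]), np.float64(90.0)] area 253.5 bb (347, 237, 31, 12)
side rect [array([304.5, 152. ]), array([44., 45.]), np.float64(90.0)] area 698.5 bb (282, 130, 46, 45)
groove col profile top [68, 69, 66, 54, 145, 213, 210, 208, 208, 209, 210, 209, 208, 209, 207, 206, 205, 204, 203, 204, 203, 204, 183, 191, 203, 203, 203, 204, 193, 202, 205, 194, 192, 202, 205, 192, 189, 190, 189, 187, 187, 185, 195, 199, 197, 198, 200, 182, 184, 196, 198, 198, 196, 197, 196, 196, 196, 195, 194, 194, 195, 194, 194, 194, 194, 197, 184, 141, 179, 200, 197, 196, 196, 195, 194]
```

```bash
python3 - <<'E'
from h import *
np.set_printoptions(precision=4,suppress=True)
T=cv2.imread("pics/top0.png");S=cv2.imread("pics/side0.png")
def m(i,v): i=i.astype(int);return (i[...,2]-i[...,0]<9)&(i[...,1]>v)
mid={}
for n,i,b in(("top",T,(112,192,45,80)),("side",S,(250,310,100,45))):
    c=comps(m(i,75),b,100)[0];print(n,cv2.minAreaRect(c),cv2.contourArea(c))
    k=np.zeros(i.shape[:2],np.uint8);cv2.drawContours(k,[c.reshape(-1,1,2)],-1,1,-1)
    if n=="top": L=[((np.flatnonzero(k[y]).min()+np.flatnonzero(k[y]).max())/2,y,k[y].sum()) for y in range(204,258,3)]
    else: L=[(x,(np.flatnonzero(k[:,x]).min()+np.flatnonzero(k[:,x]).max())/2,k[:,x].sum()) for x in range(266,336,4)]
    L=np.array(L);print(L.T);mid[n]=L
# groove on side: profile along midline
xs=np.arange(262,338);p=np.polyfit(mid["side"][:,0],mid["side"][:,1],1)
pr=[int(np.mean([S[int(round(np.polyval(p,x)))+d,x].mean() for d in(-6,-3,0,3,6)])) for x in xs];print("side groove",list(zip(xs.tolist(),pr)))
# axis: planes
N=[]
for n in("top","side"):
    L=mid[n]; o,v=ray(n,L[:,:2]); N.append((np.linalg.svd(v)[2][2],o))
d=np.cross(N[0][0],N[1][0]);d/=np.linalg.norm(d);d*=np.sign(d[0])
A=np.array([N[0][0],N[1][0],[1,0,0]]);P=np.linalg.solve(A,[N[0][0]@N[0][1],N[1][0]@N[1][1],0.6]);print("axis",P,d)
E
```

```text
Traceback (most recent call last):
IndexError: list index out of range
```

```bash
cat > rol.py <<'E'
from h import *
np.set_printoptions(precision=4,suppress=True)
T=cv2.imread("pics/top0.png");S=cv2.imread("pics/side0.png")
def m(i,v): i=i.astype(int);return (i[...,2]-i[...,0]<18)&(i[...,1]>v)
mid={}
for n,i,b in(("top",T,(112,197,45,75)),("side",S,(250,312,100,45))):
    c=comps(m(i,85),b,100)[0];print(n,cv2.minAreaRect(c),cv2.contourArea(c))
    k=np.zeros(i.shape[:2],np.uint8);cv2.drawContours(k,[c.reshape(-1,1,2)],-1,1,-1)
    if n=="top": L=[((np.flatnonzero(k[y]).min()+np.flatnonzero(k[y]).max())/2,y,k[y].sum()) for y in range(204,258,3)]
    else: L=[(x,(np.flatnonzero(k[:,x]).min()+np.flatnonzero(k[:,x]).max())/2,k[:,x].sum()) for x in range(266,336,4)]
    L=np.array(L);print(L.T);mid[n]=L
xs=np.arange(262,338);p=np.polyfit(mid["side"][:,0],mid["side"][:,1],1)
pr=[int(np.mean([S[int(round(np.polyval(p,x)))+d,x].mean() for d in(-6,-3,0,3,6)])) for x in xs];print("side groove",list(zip(xs.tolist(),pr)))
N=[]
for n in("top","side"):
    L=mid[n]; o,v=ray(n,L[:,:2]); N.append((np.linalg.svd(v)[2][2],o))
d=np.cross(N[0][0],N[1][0]);d/=np.linalg.norm(d);d*=np.sign(d[0])
A=np.array([N[0][0],N[1][0],[1,0,0]]);P=np.linalg.solve(A,[N[0][0]@N[0][1],N[1][0]@N[1][1],0.6]);print("axis",P,d)
E
python3 rol.py
```

```text
top ((131.9315948486328, 230.98886108398438), (19.310016632080078, 62.32136154174805), 1.123302698135376) 1129.0
[[133.  132.5 132.5 132.  132.  132.  132.  132.  132.  132.  132.  132.
  132.  131.5 131.5 131.  131.  131. ]
 [204.  207.  210.  213.  216.  219.  222.  225.  228.  231.  234.  237.
  240.  243.  246.  249.  252.  255. ]
 [ 19.   20.   20.   19.   19.   19.   19.   19.   19.   19.   19.   19.
   19.   18.   20.   19.   19.   19. ]]
side ((300.03887939453125, 332.35235595703125), (82.21215057373047, 24.735515594482422), 3.4336302280426025) 1869.5
[[266.  270.  274.  278.  282.  286.  290.  294.  298.  302.  306.  310.
  314.  318.  322.  326.  330.  334. ]
 [330.  330.5 330.5 331.  331.5 331.5 331.5 331.5 332.  332.5 332.5 333.
  333.5 333.5 334.  334.  334.  333.5]
 [ 25.   24.   24.   25.   24.   24.   24.   24.   25.   24.   24.   25.
   24.   24.   25.   25.   23.   24. ]]
side groove [(262, 239), (263, 238), (264, 240), (265, 239), (266, 241), (267, 240), (268, 240), (269, 241), (270, 240), (271, 238), (272, 238), (273, 238), (274, 238), (275, 239), (276, 238), (277, 238), (278, 238), (279, 238), (280, 239), (281, 239), (282, 240), (283, 225), (284, 225), (285, 239), (286, 239), (287, 238), (288, 237), (289, 237), (290, 238), (291, 237), (292, 238), (293, 238), (294, 239), (295, 240), (296, 241), (297, 241), (298, 240), (299, 241), (300, 241), (301, 241), (302, 241), (303, 240), (304, 240), (305, 239), (306, 240), (307, 239), (308, 239), (309, 239), (310, 239), (311, 239), (312, 239), (313, 239), (314, 241), (315, 240), (316, 233), (317, 217), (318, 243), (319, 241), (320, 242), (321, 240), (322, 240), (323, 240), (324, 241), (325, 240), (326, 241), (327, 241), (328, 240), (329, 241), (330, 241), (331, 241), (332, 241), (333, 241), (334, 242), (335, 241), (336, 241), (337, 241)]
axis [0.6    0.3302 0.1642] [ 0.9998 -0.0207 -0.0014]
```

```bash
cat >> rol.py <<'E'
print("roller length pts")
for n,g in(("top",[(132,217.4),(131.7,242.5)]),("side",[(283.5,331.4),(316.8,333.6)])):
    o,v=ray(n,g)
    q=o-P; nn=q-(q@d)*d; nn/=np.linalg.norm(nn); P1=P+.023*nn
    s=((P1-o)@nn)/(v@nn); X=o+v*s[:,None]; print(n,X,"mean x",X[:,0].mean(),"sep",np.ptp(X[:,0]))
    print("  at text height z=.1896 (top)",plane(n,g,.1896) if n=="top" else "")
E
python3 rol.py|tail -8; python3 - <<'E'
from h import *
np.set_printoptions(precision=4,suppress=True)
t=np.array([(57,55),(340,47),(63,187),(347,180)])/3.3333+[319.65,189.65]
s=np.array([(113,583),(123,408),(287,590),(278,408)])/5+[264.6,49.6]
print("screws L-far,R-far,L-near,R-near tri",tri(s,t)); print("plane",plane("top",t,.202))
print(plane("side",s,.202))
T=cv2.imread("pics/top0.png");S=cv2.imread("pics/side0.png")
for n,i,b in(("top",T,(390,203,38,40)),("side",S,(285,118,42,25))):
    w=i.min(2)>150
    c=np.vstack(comps(w,b,6)); hull=cv2.convexHull(c); e=cv2.fitEllipse(hull); print(n,"dial",e,plane(n,[e[0]],.228))
    k=i.max(2)<70
    y,x=np.nonzero(k[b[1]:b[1]+b[3],b[0]:b[0]+b[2]]); 
    for c in comps(k,b,15): print(" blk",cv2.minAreaRect(c),cv2.contourArea(c))
# head outlines
print("heads top gray"); G=T.max(2)
for y in range(198,254): print(y,"".join("%4d"%v for v in G[y,344:380]))
E
```

```text
roller length pts
top [[0.4243 0.3288 0.1868]
 [0.3643 0.3291 0.1867]] mean x 0.39429720265891177 sep 0.06008469744858225
  at text height z=.1896 (top) [[0.424  0.3282 0.1896]
 [0.364  0.3284 0.1896]]
side [[0.4234 0.3465 0.1836]
 [0.3626 0.348  0.1835]] mean x 0.39303365880915725 sep 0.06080425973021064
  at text height z=.1896 (top) 
screws L-far,R-far,L-near,R-near tri [[ 0.438  -0.1613  0.2033  0.    ]
 [ 0.4398 -0.3662  0.1989  0.0005]
 [ 0.3427 -0.1619  0.2023  0.0011]
 [ 0.3429 -0.364   0.2038  0.001 ]]
plane [[ 0.4381 -0.1615  0.202 ]
 [ 0.4392 -0.3653  0.202 ]
 [ 0.3433 -0.162   0.202 ]
 [ 0.3435 -0.3646  0.202 ]]
[[ 0.4381 -0.1632  0.202 ]
 [ 0.4399 -0.3608  0.202 ]
 [ 0.3422 -0.1621  0.202 ]
 [ 0.3422 -0.3672  0.202 ]]
top dial ((408.9054260253906, 223.31243896484375), (30.694826126098633, 31.862957000732422), 128.57423400878906) [[ 0.3903 -0.3252  0.228 ]]
 blk ((411.3076171875, 221.96151733398438), (13.035454750061035, 19.414506912231445), 56.3099365234375) 151.0
 blk ((401.3536682128906, 233.97109985351562), (33.0151481628418, 10.934374809265137), 35.134193420410156) 2
[... 7913 characters left out ...]
  58  56  58  59  55  58  71  74  70  72  70  68  57  55  52  55  67  66  68  67  66  63  60  67  65  63
250   74  72  73  75  74  87  88  83  86  82  84  85  83  87  86  96 102 100  99 102 101 101 103 101 102 101 102  92  97  96  95  96  93  93 107 106
251  102 101  99  98 101 103 103 103 103 104 104 101 105  92  81  84  82  74  71  70  70  77  84  74  72  84  78  77  79  80  78  77  83  91  93  93
252  103 103 105 102 101 101 101  99 100  99 100 100  98  98  98  93  93  87  93  91  90  93  93  90  92  91  89  93  89  89  89  88  93  89  92  92
253   94  94  92  90  95  94  94  88 102  98 102 100 101 104 103 103 103 103 110 109 111 109 112 109 109 110 109 110 109 117 119 117 118 117 117 116
```

```bash
python3 - <<'E'
from h import *
np.set_printoptions(precision=4,suppress=True)
T=cv2.imread("pics/top0.png");S=cv2.imread("pics/side0.png")
print("valley",plane("top",[(360.3,206),(361.6,242)],.226))
print("head corners z=.252 up L/R, low L/R",plane("top",[(349,206),(375,206),(350,241.5),(376.5,241.5)],.252))
print("head x edges .252: up far/near, low far/near",plane("top",[(362,201),(362,209.8),(362,236.8),(362,246.2)],.252))
b=(390,203,38,40)
k=T.max(2)<70;c=comps(k,b,15)[0]
m=np.zeros(k.shape,np.uint8);cv2.drawContours(m,[c.reshape(-1,1,2)],-1,1,-1);y,x=np.nonzero(m)
for row in range(208,238):print(row,"".join("%4d"%v for v in T.max(2)[row,396:426]))
W=plane("top",np.c_[x,y],.2625)[:,:2];mu=W.mean(0);u,s,v=np.linalg.svd(W-mu,full_matrices=False);print("bar",mu,v[0],"ang",np.degrees(np.arctan(v[0,1]/v[0,0])),np.ptp((W-mu)@v.T,axis=0))
c=comps(S.max(2)<70,(285,118,42,25),15)[0];print("side knob ctr tri w/ top",tri([c.mean(0)],[[x.mean(),y.mean()]]),cv2.boundingRect(c))
top=proj("side",[[mu[0],mu[1],.2625],[mu[0],mu[1],.2345]]);print("expect side",top)
E
```

```text
valley [[ 0.434  -0.2137  0.226 ]
 [ 0.3493 -0.2129  0.226 ]]
head corners z=.252 up L/R, low L/R [[ 0.4312 -0.183   0.252 ]
 [ 0.4298 -0.2429  0.252 ]
 [ 0.3494 -0.1818  0.252 ]
 [ 0.348  -0.2424  0.252 ]]
head x edges .252: up far/near, low far/near [[ 0.4421 -0.2135  0.252 ]
 [ 0.4217 -0.2126  0.252 ]
 [ 0.3595 -0.2097  0.252 ]
 [ 0.3381 -0.2088  0.252 ]]
208   93  93  92  89  73  89 115 121 131 158 177 173 207 179 137 180 153 124 124  93  86  87  88  90  91  90  90  86  84 100
209   88  89  77  88 113 122  95 186 233 170 193 192 210 203 141 197 178 185 209 168 144 116  85  82  87  88  87  88  84  95
210   87  75  88 112 144 209 169 129 208 142 175 193 204 176  96 188 156 171 215 146 140 164 122  88  80  83  86  86  83  98
211   72  91 106 158 215 201 140 109 196 216 216 218 221 167  83 178 218 223 174  75  75 111 151 145  96  83  88  90  83  97
212  100 136 199 228 167 146 177 137 151 204 222 218 222 214 210 219 228 237 179  70  67 139 216 193 111  98  86  89  85  99
213   85 186 230 230 166 110 187 219 211 216 217 219 218 219 222 226 236 200 105  36  34 135 168 132 129 120  87  
[... 2524 characters left out ...]
172 218 229 221 219 219 221 222 224 226 217 207 218 224 220 219 217 217 217 219 223 228 213 161 100  85  88  90
235   60  93 130 139 209 230 223 221 220 219 220 220 222 221 221 217 219 219 219 219 222 224 231 208 152 100  81  88  88  93
236   60  65  80 103 154 190 220 228 223 221 221 220 219 220 220 219 220 220 222 225 229 204 159 134  81  68  84  86  86  92
237   82  66  59  69  99 131 141 178 223 233 228 225 223 223 221 223 225 228 232 200 179 166 107  88  80  82  87  89  90  92
bar [ 0.3884 -0.3187] [-0.7914  0.6113] ang -37.68152656790529 [0.0488 0.0305]
side knob ctr tri w/ top [[ 0.3908 -0.3239  0.2434  0.0011]] (299, 119, 14, 14)
expect side [[306.3234 120.6251]
 [305.9367 128.9931]]
```

```bash
python3 - <<'E'
from h import *
np.set_printoptions(precision=4,suppress=True)
c=np.array([.3905,-.3253])
for z in(.2625,.2345,.23): print(z,"ctr px",proj("top",[[*c,z]]))
for z in(.2625,.24,.23):
    for p in((415.5,213),(415.3,214.5),(408,230.7)):
        w=plane("top",[p],z)[0,:2]-c; print(z,p,w*1e3,np.degrees(np.arctan2(w[1],w[0])))
S=cv2.imread("pics/side0.png");T=cv2.imread("pics/top0.png")
a=cv2.convertScaleAbs(T[200:245,390:430],alpha=2.5);b=cv2.convertScaleAbs(S[112:147,285:325],alpha=2.5)
cv2.imwrite("pics/z1.png",np.hstack([cv2.resize(a,(400,450),interpolation=cv2.INTER_CUBIC),cv2.resize(b,(400,450),interpolation=cv2.INTER_CUBIC)]))
s=r.get_state();print(s["tcp_rot"],s["tcp_pos"])
E
```

```text
0.2625 ctr px [[412.9087 221.665 ]]
0.2345 ctr px [[409.6788 222.9402]]
0.23 ctr px [[409.173  223.1399]]
0.2625 (415.5, 213) [19.7001 -7.0392] -19.66282279370941
0.2625 (415.3, 214.5) [16.2709 -6.3853] -21.426969715176906
0.2625 (408, 230.7) [-20.339   12.3255] 148.78400298714217
0.24 (415.5, 213) [ 22.3165 -13.3425] -30.874315595265568
0.24 (415.3, 214.5) [ 18.8241 -12.6766] -33.957276710694565
0.24 (408, 230.7) [-18.4603   6.379 ] 160.93741161706856
0.23 (415.5, 213) [ 23.4793 -16.144 ] -34.51183502679284
0.23 (415.3, 214.5) [ 19.9588 -15.4727] -37.783954754683336
0.23 (408, 230.7) [-17.6253   3.7361] 168.03211330198513
[[-0.9622 -0.2723 -0.0006]
 [-0.2723  0.9622  0.0015]
 [ 0.0001  0.0016 -1.    ]] [ 0.1634 -0.577   0.2304]
```

View pics/z1.png

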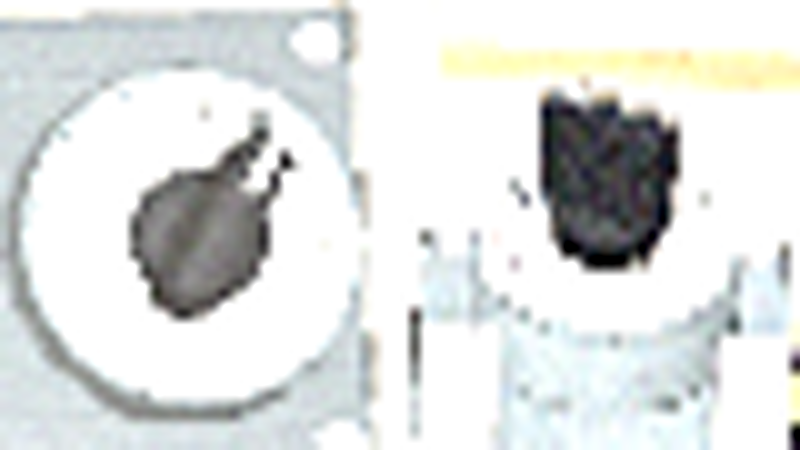

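Call:
carry_out(
  rows=[
    [0,0,-40,0,0,0,85],
    [0,0,-40,0,0,0,60],
    [-41,25.8,0,0,0,0,50],
    [-41,25.8,0,0,0,0,50],
    [-41,25.8,0,0,0,0,50],
    [-41,25.8,0,0,0,0,50],
    [-41,25.8,0,0,0,0,50],
    [-41,25.8,0,0,0,0,50],
    [-41,25.8,0,0,0,0,50],
  ],
)

```text
clock: 1.23
tcp_pos: [0.3912, -0.3239, 0.311]
tcp_rot: [[-0.962, -0.272, -0.0], [-0.272, 0.962, 0.0], [0.0, 0.0, -1.0]]
wrist_force: [-0.4, -0.3, -0.7]
width: 0.0499
finger_force: 0.0
```

Call:
carry_out(
  rows=[
    [0,0,0,0,0,9.4,50],
    [0,0,0,0,0,9.4,50],
    [0,0,0,0,0,9.4,50],
    [0,0,0,0,0,9.3,50],
    [0,0,0,0,0,9.3,50],
    [0,0,0,0,0,0,50],
    [0,0,0,0,0,0,50],
  ],
)

```text
clock: 2.1
tcp_pos: [0.3903, -0.3253, 0.311]
tcp_rot: [[-0.859, 0.512, -0.0], [0.512, 0.859, 0.0], [0.0, 0.0, -1.0]]
wrist_force: [-0.2, 0.5, 0.7]
width: 0.0497
finger_force: 0.0
```

```bash
cat > go.py <<'E'
import sys;from h import *
np.set_printoptions(precision=4,suppress=True)
def go(x,y,z,yaw=None):
    s=r.get_state();R=np.array(s["tcp_rot"]);p=np.array(s["tcp_pos"])
    print("t",s["clock"],"pos",p,"yaw",np.degrees(np.arctan2(R[1,0],R[0,0])),"tilt",R[:2,2],"F",s["wrist_force"],"M",s["wrist_torque"],"w",s["width"],s["finger_force"],"q",s["qpos"])
    print("delta mm",R.T@(np.array([x,y,z])-p)*1e3)
    if yaw is not None:
        Y=np.radians(yaw);c,n=np.cos(Y),np.sin(Y);G=np.array([[c,n,0],[n,-c,0],[0,0,-1]])
        print("turn",np.degrees(cv2.Rodrigues(R.T@G)[0].ravel()),"delta in goal axes",G.T@(np.array([x,y,z])-p)*1e3)
if __name__=="__main__": go(*map(float,sys.argv[1:]))
E
python3 go.py .3905 -.3253 .236 149
python3 -c "
from h import *
cv2.imwrite('pics/s1.png',np.vstack([r.capture('side')[60:200,180:460],r.capture('top')[140:280,280:560]]).repeat(2,0).repeat(2,1))"
```

```text
t 2.1 pos [ 0.3903 -0.3253  0.311 ] yaw 149.18032284788296 tilt [-0.0004  0.0003] F [-0.2002  0.4802  0.6895] M [-0.008   0.018   0.0554] w 0.0496784827255357 0.0 q [ -17.0673  -10.2878    1.2734   -0.0098 -101.5879 -103.7543]
delta mm [-0.1518  0.1043 75.0466]
turn [ 0.0029 -0.0282  0.1803] delta in goal axes [-0.1146  0.1086 75.0467]
```

View pics/s1.png

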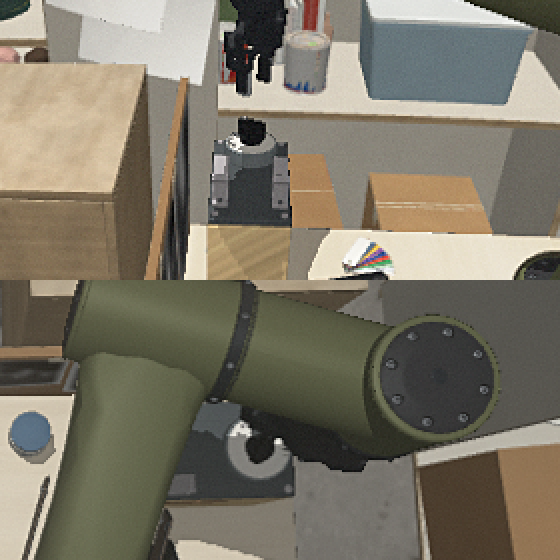

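Call:
carry_out(
  rows=[
    [0,0,30,0,0,0,50],
    [0,0,25,0,0,0,50],
    [0,0,12,0,0,0,50],
    [0,0,8,0,0,0,50],
    [0,0,0,0,0,0,50],
    [0,0,0,0,0,0,30],
    [0,0,0,0,0,0,20],
    [0,0,0,0,0,0,5],
    [0,0,0,0,0,0,5],
    [0,0,0,0,0,0,5],
  ],
)

```text
clock: 3.45
tcp_pos: [0.3905, -0.3255, 0.2369]
tcp_rot: [[-0.857, 0.515, 0.001], [0.515, 0.857, -0.0], [-0.001, 0.0, -1.0]]
wrist_force: [0.6, 0.8, 4.5]
width: 0.0116
finger_force: 59.2
```

```bash
python3 go.py .3905 -.3253 .236 149
```

```text
t 3.45 pos [ 0.3905 -0.3255  0.2369] yaw 149.00713169826577 tilt [ 0.0009 -0.0005] F [0.5622 0.7803 4.4751] M [ 0.5013  0.0024 -0.0124] w 0.011581195258251364 59.17716443538666 q [ -17.0601  -11.7714   -7.7875    0.0114  -93.9266 -103.932 ]
delta mm [0.1113 0.1228 0.938 ]
turn [0.0028 0.0584 0.0071] delta in goal axes [0.1104 0.1228 0.9381]
```

Call:
carry_out(
  rows=[
    [0,0,0,0,0,-8,5],
    [0,0,0,0,0,-8,5],
    [0,0,0,0,0,-8,5],
    [0,0,0,0,0,-8,5],
    [0,0,0,0,0,-8,5],
    [0,0,0,0,0,-8,5],
    [0,0,0,0,0,0,5],
    [0,0,0,0,0,0,5],
  ],
)

```text
clock: 4.45
tcp_pos: [0.3904, -0.3262, 0.2369]
tcp_rot: [[-0.957, -0.289, 0.001], [-0.289, 0.957, -0.002], [-0.0, -0.002, -1.0]]
wrist_force: [0.6, -5.5, 3.7]
width: 0.012
finger_force: 59.3
```

```bash
python3 go.py .3905 -.3253 .236 203
```

```text
t 4.45 pos [ 0.3904 -0.3262  0.2369] yaw -163.18393754011066 tilt [ 0.0008 -0.0018] F [ 0.583  -5.53    3.7065] M [-1.8906 -0.2053 -0.0049] w 0.012038039930054008 59.29918169975281 q [-17.0916 -11.7548  -7.7991   0.0842 -93.8801 -56.0866]
delta mm [-0.3072  0.8101  0.9391]
turn [-0.1126  0.0099 -6.184 ] delta in goal axes [-0.3927  0.7705  0.9405]
```

Call:
carry_out(
  rows=[
    [0,0,0,0,0,-3,5],
    [0,0,0,0,0,-2,5],
    [0,0,0,0,0,0,5],
    [0,0,0,0,0,0,5],
  ],
)

```text
clock: 4.95
tcp_pos: [0.3905, -0.3262, 0.2369]
tcp_rot: [[-0.928, -0.372, 0.001], [-0.372, 0.928, -0.002], [-0.0, -0.002, -1.0]]
wrist_force: [0.9, -5.5, 3.3]
width: 0.0118
finger_force: 59.3
```

```bash
python3 go.py .3905 -.3253 .236 203
```

```text
t 4.95 pos [ 0.3905 -0.3262  0.2369] yaw -158.1776553881402 tilt [ 0.0009 -0.002 ] F [ 0.9043 -5.5168  3.3076] M [-1.9979 -0.2931  0.0489] w 0.011824909961329493 59.313281178474426 q [-17.0944 -11.75    -7.799    0.0924 -93.8697 -51.0769]
delta mm [-0.3774  0.8733  0.928 ]
turn [-0.1228  0.004  -1.1777] delta in goal axes [-0.3953  0.8633  0.9298]
```

Call:
carry_out(
  rows=[
    [0,0,0,0,0,-2,5],
    [0,0,0,0,0,0,5],
    [0,0,0,0,0,0,5],
  ],
)

```text
clock: 5.32
tcp_pos: [0.3905, -0.3263, 0.2369]
tcp_rot: [[-0.915, -0.403, 0.001], [-0.403, 0.915, -0.002], [-0.0, -0.002, -1.0]]
wrist_force: [1.5, -6.1, 3.2]
width: 0.0119
finger_force: 59.4
```

```bash
python3 go.py .3905 -.3253 .236 203
```

```text
t 5.325 pos [ 0.3905 -0.3263  0.2369] yaw -156.22337332595913 tilt [ 0.001  -0.0019] F [ 1.5266 -6.1309  3.178 ] M [-1.971  -0.3555 -0.3703] w 0.011937559558665453 59.40798103809357 q [-17.1009 -11.7511  -7.798    0.0878 -93.8652 -49.1165]
delta mm [-0.4159  0.8857  0.9316]
turn [-0.1237  0.0099  0.7766] delta in goal axes [-0.404   0.8893  0.9334]
```

Call:
carry_out(
  rows=[
    [0,0,0,0,0,-2,5],
    [0,0,0,0,0,0,5],
    [0,0,0,0,0,0,5],
  ],
)

```text
clock: 5.7
tcp_pos: [0.3905, -0.3263, 0.237]
tcp_rot: [[-0.901, -0.434, 0.001], [-0.434, 0.901, -0.002], [-0.0, -0.002, -1.0]]
wrist_force: [1.9, -5.8, 2.5]
width: 0.0119
finger_force: 62.8
```

```bash
python3 go.py .3905 -.3253 .236 203
```

```text
t 5.7 pos [ 0.3905 -0.3263  0.237 ] yaw -154.3029074624813 tilt [ 0.0013 -0.0018] F [ 1.9465 -5.7577  2.489 ] M [-1.7362 -0.4854 -1.1136] w 0.011916268585658184 62.77997374534607 q [-17.1114 -11.7515  -7.7908   0.0765 -93.8611 -47.1863]
delta mm [-0.4354  0.9047  0.9651]
turn [-0.1231  0.0241  2.6971] delta in goal axes [-0.3928  0.9221  0.9669]
```

Call:
carry_out(
  rows=[
    [0,0,0,0,0,2.5,5],
    [0,0,0,0,0,0,5],
    [0,0,0,0,0,0,30],
    [0,0,0,0,0,0,50],
    [0,0,0,0,0,0,50],
    [0,0,-15,0,0,0,50],
    [0,0,-40,0,0,0,50],
    [0,0,-50,0,0,0,50],
    [0,0,0,0,0,0,50],
  ],
)

```text
clock: 6.82
tcp_pos: [0.3908, -0.3262, 0.3472]
tcp_rot: [[-0.917, -0.398, 0.007], [-0.398, 0.917, -0.004], [-0.005, -0.007, -1.0]]
wrist_force: [0.4, -0.1, -1.3]
width: 0.0501
finger_force: 0.0
```

```bash
python3 go.py .3943 .3290 .32 180
python3 - <<'E'
from h import *
t=r.capture('top');cv2.imwrite('pics/t2.png',t)
a=cv2.resize(t[200:245,390:430],(400,450),interpolation=cv2.INTER_CUBIC)
b=cv2.resize(r.capture('side')[112:147,285:325],(400,450),interpolation=cv2.INTER_CUBIC)
cv2.imwrite('pics/z2.png',np.hstack([a,b]))
E
```

```text
t 6.825 pos [ 0.3908 -0.3262  0.3472] yaw -156.5423587550004 tilt [ 0.0073 -0.0043] F [ 0.4145 -0.0917 -1.3463] M [ 0.0868 -0.0535 -0.0067] w 0.050132489527463825 0.0 q [ -17.068    -9.4044    5.8608    0.1151 -104.7922  -49.4455]
delta mm [-263.8916  599.8903   24.4146]
turn [-0.3276  0.3634 23.4565] delta in goal axes [ -3.4834 655.2492  27.1945]
```

View pics/z2.png

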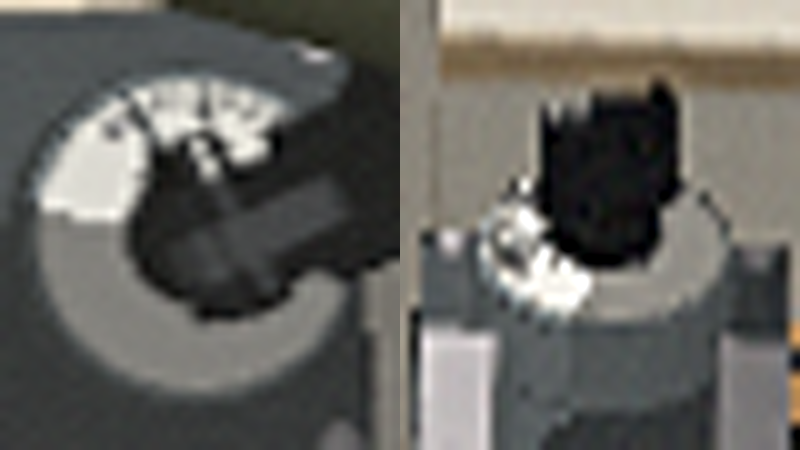

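Call:
carry_out(
  rows=[
    [0,0,0,-0.1,0.1,8,60],
    [0,0,0,-0.1,0.1,8,85],
    [0,0,0,-0.1,0.1,7.5,85],
    [0,50,0,0,0,0,85],
    [0,50,0,0,0,0,85],
    [0,50,0,0,0,0,85],
    [0,50,0,0,0,0,85],
    [0,50,0,0,0,0,85],
    [0,50,0,0,0,0,85],
    [0,50,0,0,0,0,85],
  ],
)

```text
clock: 8.18
tcp_pos: [0.3897, 0.0262, 0.3421]
tcp_rot: [[-1.0, -0.0, -0.007], [-0.0, 1.0, 0.004], [0.007, 0.004, -1.0]]
wrist_force: [1.3, -0.5, -0.3]
width: 0.0853
finger_force: 0.0
```

Call:
carry_out(
  rows=[
    [0,50,0,0,0,0,85],
    [0,50,0,0,0,0,85],
    [0,50,0,0,0,0,85],
    [0,50,0,0,0,0,85],
    [0,50,0,0,0,0,85],
    [0,50,0,0,0,0,85],
    [0,0,0,0,0,0,85],
    [0,0,0,0,0,0,85],
  ],
)

```text
clock: 9.18
tcp_pos: [0.3903, 0.3244, 0.3434]
tcp_rot: [[-1.0, -0.0, -0.007], [-0.0, 1.0, 0.003], [0.007, 0.003, -1.0]]
wrist_force: [-0.5, -0.3, -0.7]
width: 0.0851
finger_force: 0.0
```

```bash
python3 go.py .394 .3338 .145 180
python3 -c "
from h import *
cv2.imwrite('pics/s3.png',np.hstack([r.capture('side')[220:420,150:410],r.capture('top')[150:350,50:310]]).repeat(1,0))"
```

```text
t 9.175 pos [0.3903 0.3244 0.3434] yaw -179.98090293300135 tilt [-0.0068  0.0026] F [-0.4833 -0.3452 -0.7088] M [-0.0251 -0.0458  0.0258] w 0.08513157522804067 0.0 q [  62.209    -9.1624    5.8546   -0.4301 -105.0673 -152.302 ]
delta mm [ -5.0958   8.8527 198.3465]
turn [ 0.1489 -0.391   0.0186] delta in goal axes [ -3.7391   9.3695 198.353 ]
```

View pics/s3.png

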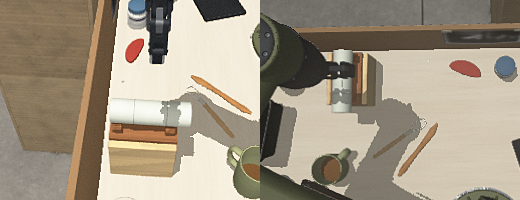

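Call:
carry_out(
  rows=[
    [0,0,0,0.15,-0.4,0,85],
    [-3.7,9.4,20,0,0,0,85],
    [0,0,40,0,0,0,85],
    [0,0,30,0,0,0,85],
    [0,0,20,0,0,0,85],
    [0,0,0,0,0,0,85],
    [0,0,0,0,0,0,85],
  ],
)

```text
clock: 10.15
tcp_pos: [0.3946, 0.3341, 0.2355]
tcp_rot: [[-1.0, 0.0, 0.002], [0.0, 1.0, 0.003], [-0.002, 0.003, -1.0]]
wrist_force: [0.2, -0.1, 0.2]
width: 0.085
finger_force: 0.0
```

```bash
python3 go.py .394 .3338 .145 180
```

```text
t 10.15 pos [0.3946 0.3341 0.2355] yaw 179.97959827912143 tilt [0.0024 0.0029] F [ 0.1997 -0.0575  0.1725] M [-0.0096  0.0046 -0.0165] w 0.08496071660595261 0.0 q [  62.6253  -10.5841   -6.928     0.0444  -93.4451 -152.6427]
delta mm [ 0.7794 -0.5432 90.5091]
turn [ 0.167   0.1363 -0.0202] delta in goal axes [ 0.5641 -0.2791 90.5118]
```

Call:
carry_out(
  rows=[
    [0.5,-0.3,25,0.15,0.1,0,85],
    [0,0,25,0,0,0,85],
    [0,0,20,0,0,0,85],
    [0,0,12,0,0,0,85],
    [0,0,7,0,0,0,85],
    [0,0,0,0,0,0,70],
    [0,0,0,0,0,0,56],
    [0,0,0,0,0,0,52],
    [0,0,0,0,0,0,50],
    [0,0,0,0,0,0,48],
  ],
)

```text
clock: 11.4
tcp_pos: [0.3936, 0.3339, 0.1451]
tcp_rot: [[-1.0, -0.0, -0.001], [-0.0, 1.0, -0.001], [0.001, -0.001, -1.0]]
wrist_force: [-0.0, -0.3, -0.7]
width: 0.0478
finger_force: 0.0
```

```bash
python3 go.py .394 .3338 .145 180
```

```text
t 11.4 pos [0.3936 0.3339 0.1451] yaw -179.99592109824104 tilt [-0.0009 -0.001 ] F [-0.0403 -0.3108 -0.6682] M [0.0139 0.0546 0.0201] w 0.047849627250981214 0.0 q [  62.6701  -10.1976  -15.9767   -0.0185  -84.2931 -152.6642]
delta mm [-0.3735 -0.1063  0.0969]
turn [-0.0557 -0.0496  0.0041] delta in goal axes [-0.3734 -0.1064  0.0971]
```

Call:
carry_out(
  rows=[
    [0,0,0,0,0,0,46],
    [0,0,0,0,0,0,40],
    [0,0,0,0,0,0,35],
    [0,0,0,0,0,0,35],
    [0,0,0,0,0,0,35],
    [0,0,0,0,0,0,35],
  ],
)

```text
clock: 12.15
tcp_pos: [0.3937, 0.3341, 0.1455]
tcp_rot: [[-1.0, -0.0, -0.0], [-0.0, 1.0, -0.0], [0.0, -0.0, -1.0]]
wrist_force: [-2.2, 1.5, 5.0]
width: 0.0446
finger_force: 61.1
```

```bash
python3 go.py .394 .3338 .145 180
```

```text
t 12.15 pos [0.3937 0.3341 0.1455] yaw -179.99217097040068 tilt [-0.0004 -0.0002] F [-2.1558  1.4769  4.9854] M [ 0.6054  0.6143 -0.1295] w 0.04461456341593153 61.06703281402588 q [  62.6763  -10.2141  -15.9511   -0.014   -84.2857 -152.6671]
delta mm [-0.2802 -0.3392  0.4954]
turn [-0.0138 -0.0228  0.0078] delta in goal axes [-0.2801 -0.3392  0.4955]
```

Call:
carry_out(
  rows=[
    [0,0,-5,0,0,0,35],
    [0,0,-15,0,0,0,35],
    [0,0,-25,0,0,0,35],
    [0,0,-35,0,0,0,35],
    [0,0,-35,0,0,0,35],
    [0,0,-35,0,0,0,35],
    [0,0,-20,0,0,0,35],
    [0,0,-10,0,0,0,35],
    [0,0,0,0,0,0,35],
    [0,0,0,0,0,0,35],
  ],
)

```text
clock: 13.4
tcp_pos: [0.3936, 0.3339, 0.3237]
tcp_rot: [[-1.0, -0.0, -0.002], [-0.0, 1.0, -0.003], [0.002, -0.003, -1.0]]
wrist_force: [0.3, 0.5, -3.0]
width: 0.0447
finger_force: 61.6
```

```bash
python3 go.py .3905 -.2133 .325 180
python3 - <<'E'
from h import *
a=r.capture('top');b=r.capture('side')
cv2.imwrite('pics/t4.png',a);cv2.imwrite('pics/s4.png',b)
cv2.imwrite('pics/v4.png',np.hstack([a[130:300,40:280],b[180:350,200:440]]))
E
```

```text
t 13.4 pos [0.3936 0.3339 0.3237] yaw -179.99543109687264 tilt [-0.0023 -0.0026] F [ 0.3364  0.474  -3.0105] M [ 0.0284  0.0005 -0.0285] w 0.044670931611679815 61.55621409416199 q [  62.6566   -8.5361    4.1702   -0.0498 -102.902  -152.6629]
delta mm [   3.1071 -547.2316    0.1426]
turn [-0.1515 -0.133   0.0047] delta in goal axes [   3.0604 -547.2303   -1.3116]
```

View pics/v4.png

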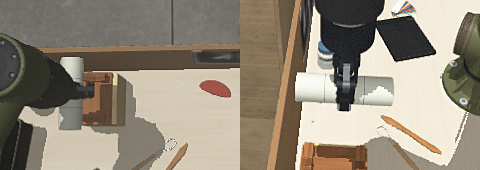

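Call:
carry_out(
  rows=[
    [3,-27,0,-0.15,-0.13,0,35],
    [0,-40,0,0,0,0,35],
    [0,-50,0,0,0,0,35],
    [0,-50,0,0,0,0,35],
    [0,-50,0,0,0,0,35],
    [0,-50,0,0,0,0,35],
    [0,-50,0,0,0,0,35],
    [0,-50,0,0,0,0,35],
    [0,-50,0,0,0,0,35],
  ],
)

```text
clock: 14.62
tcp_pos: [0.3903, -0.0845, 0.3242]
tcp_rot: [[-1.0, -0.001, 0.002], [-0.001, 1.0, 0.002], [-0.002, 0.002, -1.0]]
wrist_force: [1.6, -0.1, -3.1]
width: 0.0446
finger_force: 61.6
```

Call:
carry_out(
  rows=[
    [0,-50,0,0,0,0,35],
    [0,-40,0,0,0,0,35],
    [0,-25,0,0,0,0,35],
    [0,-15,0,0,0,0,35],
    [0,0,0,0,0,0,35],
    [0,0,0,0,0,0,35],
  ],
)

```text
clock: 15.38
tcp_pos: [0.3907, -0.2126, 0.324]
tcp_rot: [[-1.0, -0.0, 0.001], [-0.0, 1.0, 0.002], [-0.001, 0.002, -1.0]]
wrist_force: [1.1, 0.4, -2.7]
width: 0.0447
finger_force: 61.8
```

```bash
python3 go.py .3905 -.2133 .325 180
python3 - <<'E'
from h import *
a=r.capture('top');b=r.capture('side')
cv2.imwrite('pics/t5.png',a);cv2.imwrite('pics/s5.png',b)
cv2.imwrite('pics/v5.png',np.hstack([cv2.resize(b[85:185,250:365],(460,400),interpolation=cv2.INTER_CUBIC),cv2.resize(a[180:280,310:395],(340,400),interpolation=cv2.INTER_CUBIC)]))
E
```

```text
t 15.375 pos [ 0.3907 -0.2126  0.324 ] yaw -179.99086317214048 tilt [0.001  0.0017] F [ 1.0524  0.4342 -2.73  ] M [ 0.0028 -0.0046  0.0402] w 0.044705088818738664 61.81368827819824 q [  -2.4268  -19.613    -4.8499   -0.105  -104.7121  -87.5907]
delta mm [ 0.2111 -0.6785 -1.0414]
turn [0.0993 0.0552 0.0092] delta in goal axes [ 0.212  -0.6803 -1.04  ]
```

View pics/v5.png

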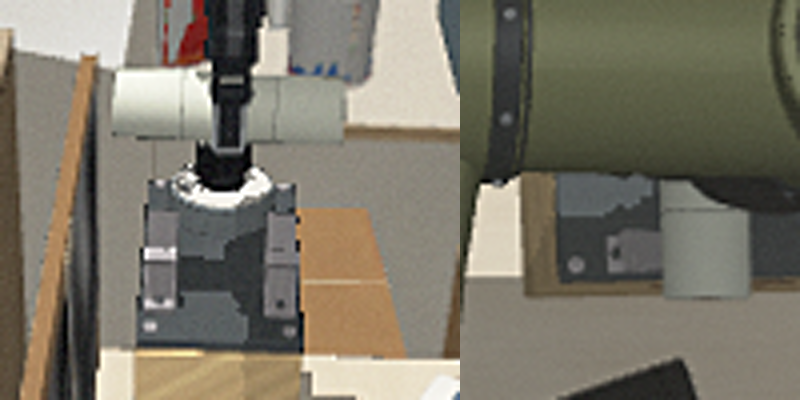

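```bash
python3 - <<'E'
from h import *
np.set_printoptions(precision=4,suppress=True)
S=cv2.imread("pics/s5.png").astype(int);G=S.mean(2).astype(int)
for y in(106,109,112,115): print(y,list(enumerate(G[y,290:318].tolist(),290)))
for y in(106,112): print(y,"L",list(enumerate(S[y,274:282].tolist(),274)),"R",list(enumerate(S[y,332:340].tolist(),332)))
for y in(152,155,158): print(y,"heads",list(enumerate(G[y,282:328].tolist(),282)))
E
```

```text
106 [(290, 239), (291, 240), (292, 238), (293, 238), (294, 240), (295, 219), (296, 240), (297, 240), (298, 239), (299, 243), (300, 249), (301, 255), (302, 134), (303, 3), (304, 25), (305, 23), (306, 20), (307, 14), (308, 20), (309, 11), (310, 25), (311, 18), (312, 49), (313, 156), (314, 154), (315, 149), (316, 155), (317, 154)]
109 [(290, 225), (291, 227), (292, 228), (293, 227), (294, 231), (295, 205), (296, 231), (297, 228), (298, 230), (299, 231), (300, 233), (301, 241), (302, 217), (303, 5), (304, 28), (305, 33), (306, 27), (307, 32), (308, 34), (309, 31), (310, 28), (311, 17), (312, 50), (313, 145), (314, 165), (315, 159), (316, 159), (317, 159)]
112 [(290, 198), (291, 198), (292, 203), (293, 200), (294, 202), (295, 146), (296, 206), (297, 206), (298, 204), (299, 207), (300, 208), (301, 211), (302, 223), (303, 118), (304, 103), (305, 28), (306, 29), (307, 43), (308, 30), (309, 33), (310, 98), (311, 134), (312, 171), (313, 155), (314, 159), (315, 158), (316, 158), (317, 160)]
115 [(290, 149), (291, 156), (292, 152), (293, 155), (294, 160), (295, 137), (296, 159), (297, 158), (298
[... 1939 characters left out ...]
(315, 51), (316, 103), (317, 117), (318, 112), (319, 114), (320, 116), (321, 114), (322, 109), (323, 111), (324, 61), (325, 150), (326, 173), (327, 168)]
158 heads [(282, 134), (283, 135), (284, 129), (285, 88), (286, 122), (287, 126), (288, 107), (289, 106), (290, 107), (291, 107), (292, 110), (293, 122), (294, 49), (295, 92), (296, 99), (297, 101), (298, 102), (299, 100), (300, 100), (301, 104), (302, 97), (303, 98), (304, 100), (305, 102), (306, 105), (307, 99), (308, 51), (309, 51), (310, 48), (311, 49), (312, 51), (313, 57), (314, 47), (315, 52), (316, 121), (317, 115), (318, 109), (319, 117), (320, 115), (321, 108), (322, 113), (323, 123), (324, 46), (325, 146), (326, 132), (327, 129)]
```

```bash
python3 - <<'E'
from h import *
np.set_printoptions(precision=4,suppress=True)
G=cv2.imread("pics/s5.png").mean(2).astype(int)
print([list(enumerate(G[y,314:324].tolist(),314)) for y in(103,106,109,112)])
def py(p,y):
    o,v=ray("side",p);return o+v*((y-o[1])/v[:,1])[:,None]
print("heads front",py([(285.0,155),(293.6,155),(315.6,155),(324.0,155)],-.180))
o=C["side"][4];ax=np.array([.39,-.2126,.345]);n=o-ax;n[0]=0;n/=np.linalg.norm(n);P1=ax+.023*n
o,v=ray("side",[(295.0,108),(318.5,108),(295,112)]);s=((P1-o)@n)/(v@n);print("groove",o+v*s[:,None])
E
```

```text
[[(314, 199), (315, 193), (316, 197), (317, 193), (318, 198), (319, 196), (320, 199), (321, 175), (322, 109), (323, 93)], [(314, 154), (315, 149), (316, 155), (317, 154), (318, 150), (319, 137), (320, 159), (321, 151), (322, 149), (323, 150)], [(314, 165), (315, 159), (316, 159), (317, 159), (318, 160), (319, 138), (320, 161), (321, 161), (322, 157), (323, 158)], [(314, 159), (315, 158), (316, 158), (317, 160), (318, 149), (319, 142), (320, 163), (321, 160), (322, 158), (323, 162)]]
heads front [[ 0.4452 -0.18    0.2275]
 [ 0.4215 -0.18    0.2284]
 [ 0.3612 -0.18    0.2307]
 [ 0.3382 -0.18    0.2317]]
groove [[ 0.4213 -0.1951  0.3616]
 [ 0.3609 -0.1959  0.3632]
 [ 0.421  -0.1906  0.3524]]
```

Call:
carry_out(
  rows=[
    [-0.4,-0.7,10,0.1,0.05,0,35],
    [0,0,20,0,0,0,35],
    [0,0,20,0,0,0,35],
    [0,0,15,0,0,0,35],
    [0,0,9,0,0,0,35],
    [0,0,5,0,0,0,35],
    [0,0,0,0,0,0,35],
    [0,0,0,0,0,0,35],
  ],
)

```text
clock: 16.48
tcp_pos: [0.3914, -0.2138, 0.2458]
tcp_rot: [[-1.0, 0.0, 0.001], [0.0, 1.0, -0.001], [-0.001, -0.001, -1.0]]
wrist_force: [0.4, 0.2, -3.4]
width: 0.0444
finger_force: 61.8
```

```bash
python3 go.py .391 -.2133 .2375 180
```

```text
t 16.475 pos [ 0.3914 -0.2138  0.2458] yaw 179.9983051132459 tilt [ 0.0013 -0.0006] F [ 0.4454  0.2366 -3.3761] M [-0.0124 -0.0025 -0.0106] w 0.04439203100039106 61.818755865097046 q [ -2.4733 -21.6425 -14.6708   0.0298 -96.8936 -87.5249]
delta mm [0.4453 0.4747 8.3378]
turn [-0.0329  0.0767 -0.0017] delta in goal axes [0.4341 0.4699 8.3387]
```

Now in small steps to contact.

Call:
carry_out(
  rows=[
    [0.3,0.4,2,0,0,0,35],
    [0,0,1.5,0,0,0,35],
    [0,0,1,0,0,0,35],
    [0,0,1,0,0,0,35],
    [0,0,0,0,0,0,35],
    [0,0,0,0,0,0,35],
  ],
)

```text
clock: 17.23
tcp_pos: [0.3909, -0.2133, 0.2398]
tcp_rot: [[-1.0, -0.0, 0.0], [-0.0, 1.0, -0.0], [-0.0, -0.0, -1.0]]
wrist_force: [-0.1, -0.5, -3.5]
width: 0.0444
finger_force: 61.8
```

Call:
carry_out(
  rows=[
    [0,0,1,0,0,0,35],
    [0,0,0,0,0,0,35],
    [0,0,0,0,0,0,35],
  ],
)

```text
clock: 17.6
tcp_pos: [0.3909, -0.2134, 0.2388]
tcp_rot: [[-1.0, 0.0, 0.001], [0.0, 1.0, -0.001], [-0.001, -0.001, -1.0]]
wrist_force: [-0.3, -1.1, -3.1]
width: 0.0447
finger_force: 61.8
```

Call:
carry_out(
  rows=[
    [0,0,0.7,0,0,0,35],
    [0,0,0,0,0,0,35],
    [0,0,0,0,0,0,35],
  ],
)

```text
clock: 17.98
tcp_pos: [0.391, -0.2135, 0.2384]
tcp_rot: [[-1.0, 0.0, 0.001], [0.0, 1.0, -0.001], [-0.001, -0.001, -1.0]]
wrist_force: [0.5, -3.1, -1.0]
width: 0.0449
finger_force: 61.8
```

```bash
python3 go.py .391 -.2133 .2375 180
```

```text
t 17.975 pos [ 0.391  -0.2135  0.2384] yaw 179.9962644583126 tilt [ 0.0009 -0.0008] F [ 0.49   -3.124  -1.0219] M [-0.7733  0.0813  0.1336] w 0.044903754040403206 61.80459022521973 q [ -2.4247 -21.8394 -15.6011   0.0433 -96.1831 -87.5744]
delta mm [0.0063 0.194  0.8644]
turn [-0.0453  0.0533 -0.0038] delta in goal axes [0.0054 0.1933 0.8645]
```

Call:
carry_out(
  rows=[
    [0,-0.6,0,0,0,0,35],
    [0,0,0.4,0,0,0,35],
    [0,0,0,0,0,0,35],
    [0,0,0,0,0,0,35],
  ],
)

```text
clock: 18.48
tcp_pos: [0.391, -0.2139, 0.2381]
tcp_rot: [[-1.0, -0.0, 0.001], [-0.0, 1.0, -0.0], [-0.001, -0.0, -1.0]]
wrist_force: [-1.9, 0.9, 3.5]
width: 0.0445
finger_force: 62.0
```

Call:
carry_out(
  rows=[
    [0,-0.4,0.5,0,0,0,35],
    [0,0,0,0,0,0,35],
    [0,0,0,0,0,0,35],
  ],
)

```text
clock: 18.85
tcp_pos: [0.3911, -0.2141, 0.238]
tcp_rot: [[-1.0, -0.001, 0.002], [-0.001, 1.0, -0.0], [-0.002, -0.0, -1.0]]
wrist_force: [-1.9, 3.6, 5.9]
width: 0.0444
finger_force: 62.3
```

```bash
python3 go.py .391 -.2133 .2375 180
```

```text
t 18.85 pos [ 0.3911 -0.2141  0.238 ] yaw -179.95313135507516 tilt [ 0.0017 -0.0002] F [-1.9132  3.626   5.933 ] M [0.8305 0.7422 0.4642] w 0.04441638032542543 62.31896638870239 q [ -2.5402 -21.8078 -15.6048   0.0076 -96.1065 -87.4122]
delta mm [0.0886 0.7894 0.4874]
turn [-0.0119  0.0961  0.0469] delta in goal axes [0.0884 0.7892 0.4877]
```

Call:
carry_out(
  rows=[
    [0,0.3,0,0,0.2,-0.5,35],
    [0,0,0.5,0,0,0,35],
    [0,0,0,0,0,0,35],
    [0,0,0,0,0,0,35],
  ],
)

```text
clock: 19.35
tcp_pos: [0.3912, -0.214, 0.2376]
tcp_rot: [[-1.0, -0.009, -0.001], [-0.009, 1.0, -0.001], [0.001, -0.001, -1.0]]
wrist_force: [-1.4, 1.5, 6.6]
width: 0.0447
finger_force: 62.4
```

```bash
python3 go.py .391 -.2133 .2375 180
```

```text
t 19.35 pos [ 0.3912 -0.214   0.2376] yaw -179.4615361540832 tilt [-0.0015 -0.0007] F [-1.3683  1.4942  6.5693] M [0.6445 0.4876 0.3879] w 0.044670302760240935 62.366130352020264 q [ -2.4948 -21.655  -15.5459   0.0427 -96.1928 -86.9622]
delta mm [0.2262 0.6916 0.1034]
turn [-0.0384 -0.0856  0.5385] delta in goal axes [0.2329 0.6894 0.1035]
```

Call:
carry_out(
  rows=[
    [0,0.1,0.5,0,0,-0.5,35],
    [0,0,0.5,0,0,0,35],
    [0,0,0,0,0,0,35],
    [0,0,0,0,0,0,35],
  ],
)

```text
clock: 19.85
tcp_pos: [0.3913, -0.214, 0.2374]
tcp_rot: [[-1.0, -0.017, -0.0], [-0.017, 1.0, -0.001], [0.0, -0.001, -1.0]]
wrist_force: [-1.5, 3.4, 10.2]
width: 0.0447
finger_force: 63.0
```

```bash
python3 go.py .391 -.2133 .2375 180
```

```text
t 19.85 pos [ 0.3913 -0.214   0.2374] yaw -179.00205144507507 tilt [-0.0004 -0.001 ] F [-1.5083  3.3955 10.1656] M [1.0281 0.6183 0.0752] w 0.04474692809378851 63.032026290893555 q [ -2.4813 -21.7063 -15.6126   0.0605 -96.1154 -86.5143]
delta mm [ 0.3179  0.7127 -0.1159]
turn [-0.059  -0.0247  0.998 ] delta in goal axes [ 0.3303  0.7071 -0.1153]
```

Call:
carry_out(
  rows=[
    [0,0.4,0.4,0,0.15,0,35],
    [0,0,0.5,0,0,0,35],
    [0,0,0,0,0,0,35],
    [0,0,0,0,0,0,35],
  ],
)

```text
clock: 20.35
tcp_pos: [0.3913, -0.214, 0.2374]
tcp_rot: [[-1.0, -0.017, -0.002], [-0.017, 1.0, -0.002], [0.002, -0.002, -1.0]]
wrist_force: [-3.1, 3.4, 12.5]
width: 0.0445
finger_force: 63.3
```

```bash
python3 go.py .391 -.2133 .2375 180
```

```text
t 20.35 pos [ 0.3913 -0.214   0.2374] yaw -179.01975222369867 tilt [-0.0021 -0.0021] F [-3.0894  3.3507 12.475 ] M [0.8634 0.941  0.0239] w 0.04452746099180606 63.32331418991089 q [ -2.4268 -21.6527 -15.5985   0.1264 -96.1684 -86.5794]
delta mm [ 0.3091  0.7268 -0.1304]
turn [-0.1197 -0.1204  0.9804] delta in goal axes [ 0.3212  0.7217 -0.1295]
```

Call:
carry_out(
  rows=[
    [0.3,0.5,0.3,0,-0.15,0,35],
    [0,0,0.2,0,0,0,35],
    [0,0,0,0,0,0,35],
    [0,0,0,0,0,0,35],
  ],
)

```text
clock: 20.85
tcp_pos: [0.3914, -0.214, 0.2374]
tcp_rot: [[-1.0, -0.017, 0.002], [-0.017, 1.0, -0.003], [-0.002, -0.003, -1.0]]
wrist_force: [-1.4, -0.4, 13.7]
width: 0.0448
finger_force: 63.2
```

```bash
python3 go.py .391 -.2133 .2375 180
python3 - <<'E'
from h import *
a=r.capture('top');b=r.capture('side')
cv2.imwrite('pics/s6.png',b)
cv2.imwrite('pics/v6.png',np.hstack([cv2.resize(b[95:185,250:365],(460,360),interpolation=cv2.INTER_CUBIC),cv2.resize(a[180:270,310:395],(340,360),interpolation=cv2.INTER_CUBIC)]))
E
```

```text
t 20.85 pos [ 0.3914 -0.214   0.2374] yaw -179.03358323085394 tilt [ 0.0019 -0.0032] F [-1.4322 -0.3558 13.6845] M [0.1086 0.4261 0.0186] w 0.04478626568298969 63.19993615150452 q [ -2.376  -21.8759 -15.782    0.1802 -95.9769 -86.6388]
delta mm [ 0.3779  0.6997 -0.1458]
turn [-0.1849  0.1079  0.9662] delta in goal axes [ 0.3899  0.6937 -0.1428]
```

View pics/v6.png

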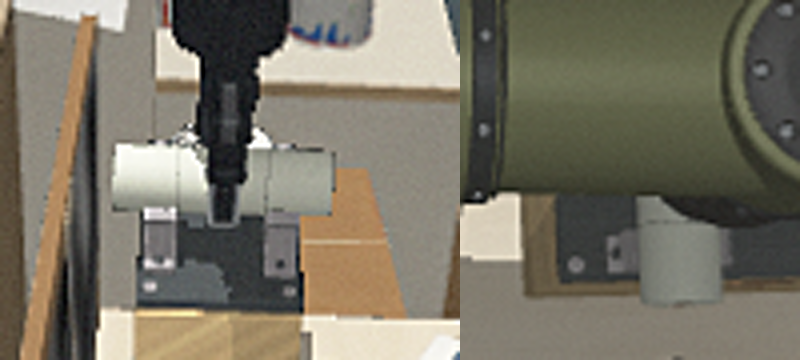

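Call:
carry_out(
  rows=[
    [0,0,0.2,0,0,0,35],
    [0,0,0,0,0,0,35],
    [0,0,0,0,0,0,35],
    [0,0,0,0,0,0,35],
    [0,0,0,0,0,0,35],
    [0,0,0,0,0,0,35],
  ],
)

```text
clock: 21.7
tcp_pos: [0.3914, -0.214, 0.2373]
tcp_rot: [[-1.0, -0.017, 0.002], [-0.017, 1.0, -0.003], [-0.002, -0.003, -1.0]]
wrist_force: [-1.1, 0.4, 13.1]
width: 0.0448
finger_force: 63.3
```

```bash
python3 go.py .391 -.2133 .2375 180
python3 - <<'E'
from h import *
np.set_printoptions(precision=4,suppress=True)
G=cv2.imread("pics/s6.png").mean(2)
a=G[136:145].mean(0);m=lambda c:(c,np.round(a[c-4:c+5]).tolist())
print(m(294),m(316))
def pk(c):
    x=np.arange(c-3,c+4);b=np.median(a[x]);w=np.clip(b-a[x]-4,0,None);return (x*w).sum()/w.sum()
g=[pk(294),pk(316)];print(g)
o=C["side"][4];ax=np.array([.39,-.214,.2585]);n=o-ax;n[0]=0;n/=np.linalg.norm(n);P1=ax+.023*n
o,v=ray("side",[(g[0],140),(g[1],140)]);s=((P1-o)@n)/(v@n);X=o+v*s[:,None];print("groove",X,X[:,0].mean())
E
```

```text
t 21.7 pos [ 0.3914 -0.214   0.2373] yaw -179.03340016673883 tilt [ 0.0021 -0.0033] F [-1.0518  0.3969 13.1146] M [0.2218 0.5006 0.0796] w 0.04477002080116272 63.25183868408203 q [ -2.3751 -21.884  -15.7924   0.1833 -95.9657 -86.6393]
delta mm [ 0.3827  0.7123 -0.178 ]
turn [-0.1884  0.1166  0.9664] delta in goal axes [ 0.3951  0.7063 -0.1749]
(294, [207.0, 207.0, 208.0, 211.0, 185.0, 209.0, 211.0, 211.0, 211.0]) (316, [168.0, 159.0, 160.0, 161.0, 143.0, 154.0, 163.0, 160.0, 160.0])
[np.float64(294.0), np.float64(316.1654501216545)]
groove [[ 0.4217 -0.193   0.2681]
 [ 0.3616 -0.1939  0.2698]] 0.3916599103154874
```

Call:
carry_out(
  rows=[
    [0,0,0.4,0,0,0,35],
    [0,0,0,0,0,0,35],
    [0,0,0,0,0,0,35],
    [0,0,0,0,0,0,35],
    [0,0,0,0,0,0,35],
    [0,0,0,0,0,0,35],
  ],
)

```text
clock: 22.45
tcp_pos: [0.3914, -0.214, 0.2373]
tcp_rot: [[-1.0, -0.017, 0.002], [-0.017, 1.0, -0.003], [-0.002, -0.003, -1.0]]
wrist_force: [-2.6, 1.4, 15.8]
width: 0.0445
finger_force: 63.4
```

```bash
python3 -c "
from rig import r
print(r.get_state()['wrist_force']);print(r.hand_in())"
```

```text
[-2.63279267  1.40414467 15.75739214]
the job is handed in; nothing more can be done
None
```

I turned the knob back to its zero stop, laid the roller in the V heads centred to within about 1 mm, and handed the job in at 22.5 s while still pressing down with about 15.8 N; the kidney and jar were never touched.

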